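# Set the packing jig's stop collar to the tub

### The arm

A 7-joint arm with a two-finger parallel gripper is mounted at the origin on the work surface. World frame = base frame: x ahead of the robot, y to its left, z up, the work surface at z = 0. Lengths are in mm, angles in rad, forces in N, time in s.
With the tool pointing down it reaches from about 400 to 875 mm from the base axis. Payload 4.4 kg.
Tool frame: the origin (TCP) lies at the very end of the fingers, on their centre line; the grasp point (between the pads) lies 19 mm behind it; z points along the fingers, y is the direction in which the jaws open and shut (so a half turn about z gives the same grasp; the last joint's range is limited). The gripper opens to 85 mm and grips with 20 to 120 N. Pads are 22 mm wide; open, the fingers measure 114 mm over their backs; the gripper's body (76 mm by 85 mm) begins 54 mm behind the grasp point. The pads swing forward as they close: fully open they stand 13 mm farther back than shut.
Start: joints at [1.23, 0.628, 0.038, 1.517, -0.027, 0.996, -0.02], TCP at [176.408, -625.618, 231.313] pointing down, gripper open.
Joint ranges: [-3.06, 3.06], [-0.37, 2.12], [-1.25, 1.32], [0.18, 2.47], [-1.1, 4.24], [0.23, 1.98], [-2.94, 2.94]. Speed limits (rad/s): [2.57, 2.57, 3.14, 3.14, 3.14, 3.14, 3.14].

### API

Orientations are given as [roll, pitch, yaw] about the fixed x, y, z axes, in that order (R = Rz(yaw) Ry(pitch) Rx(roll)).
In Python, from cell import read_state, get_image, finish_job gives the robot as it stands.
- The arm moves only by the tool carry_out, never from a script. Its argument "series" is a list that holds one entry, the list of rows, each a list of 7 numbers: the shift along the tool's x, y, z in cm, then the turn, a rotation vector about the tool's x, y, z in rad, then the finger opening in cm, from 0 to 8.54. In form: [[[x, y, z, wx, wy, wz, grip], ...]]. A call has 1 to 5 rows; each row is the pose to reach, as a shift and turn from the pose commanded when the call began, along the tool's axes at that moment; what a row does not reach only later rows make up. A row lasts 1/12 s, in which the tool goes at most 41.7 mm and 7.16 degrees, less where a joint would pass 70% of its speed; a pose out of reach is approached as far as the arm can. A call with a gripper value outside its range is refused whole. The fingers move at their own pace and stop on an object; the grip force is fixed at half the most. Time passes only in rows, so rows that repeat a pose let the fingers close. It gives the time, the measured TCP pose, the force and the opening at its end, in the units of the state.
- read_state(): the state, without advancing time (a new reading comes with each control period).
- get_image(name): name is "side" or "top" or "wrist"; returns a dict with "img" (400x640x3 uint8, blue, green, red), "z_map" (400x640 float32, mm along the optical axis (not along the pixel's ray), 0 where there is no reading), "mtx" (3x3 intrinsics, pixels), "T" (4x4, takes a point from camera to world coordinates); the wrist camera has in their place "T_tool_cam" (4x4, takes a point from camera to tool coordinates, whose origin is the TCP and whose axes are the flange's). Camera axes: x right, y down, z forward; pixel columns grow to the right and rows downward; lengths in mm; the calibration is good to about 2 mm. The wrist camera is an equidistant fisheye: a pixel r from the principal point sees the ray r / f radians off the axis. A picture is of the moment at which its call begins: read the wrist's pose just before it.
- finish_job(): hands the job in, once; it reports no verdict.
The state is a dict: "clock": time; "qpos": joint angles; "qd": joint speeds; "tau": joint torques, N m; "eef_pos": TCP position; "tool_rot": TCP orientation; "force": force on the tool from outside, world axes, zero at the start; "torque": the same for the moment, N m; "width": finger opening in mm.
Only numpy, scipy, OpenCV 4.12 (cv2) and the standard library are available. Lean on these libraries where they do the work, as an engineer would, in place of code of your own. Each camera call takes 0.05 s, during which the arm holds its last target.

### The job

Set the packing jig for the tub standing in its channel: loosen the red thumb screw on the yellow stop's collar before moving it, slide the collar along its rod so that the stop pushes the tub up against the rubber pad at the far end and nips it there gently (about 10 N, enough that it cannot rattle, never over 25 N), then do the screw up tight again and let go. The tub must stay upright and held between stop and pad, and the shaker, jar and carton beside the jig are to be left alone.

Things in the scene. Friction and masses are not known exactly. Their poses are not given: they have to be found in the camera images.
- bed: the jig, fixed to the bench: white base plate 400 x 200 x 12 mm; origin at table level. x runs along rod and channel, from stop to pad. Channel for the tub: along x at y = -35 mm, floor z = 12 mm, two aluminium rails 95 mm apart, tops z = 32 mm. Steel rod 16 mm thick along x at y = +60, z = 52 mm, in blue blocks at x = -168 and +168 mm, tops z = 70 mm
- collar: the stop: knurled steel collar 40 mm across, 24 mm long, on the rod, with a yellow paddle across the channel. Origin on the rod's axis, mid-collar; axes as the bed's. It only slides, along bed x, starting at x = -97 mm, with 180 mm of travel from there. Screw loose: about 1.5 N drag plus 8 N per m/s. Screw tight: locked, holds about 40 N
- stop_face (a point): front of the yellow paddle (8 mm thick, 32 mm high, 110 mm long) on the channel's middle line, where it meets the tub, 40 mm above the channel floor; axes as the bed's
- screw_grip (a point): middle of the red thumb key of the screw, upright on the collar's top: a slab 42 mm long (its x), 10 mm thick (its y), 30 mm high, top 118 mm above the table; z up, on the screw's axis, right above the collar's origin. Tight, the slab lies along the rod. The collar may be slid by the key. Nothing else of the jig stands higher than 90 mm
- screw (a joint): turn of the screw in rad, 0 = tight (end stop), 1.6 = loose end stop; grows anticlockwise seen from above. Coarse thread: collar gripped firmly below 0.25 rad, free above 0.6. It turns against 0.15 to 0.25 N m and stays where it is left. Loose means above 0.8, tight below 0.25
- tub: round cream tub with a green band and lid, 90 mm in diameter, 62 mm high, 0.25 to 0.5 kg, standing in the channel with 2.5 mm play either side. Origin at the centre of its underside. It starts clear of both the stop and the pad and slides on the channel floor against 1 to 4 N
- bracket: blue end plate 70 x 70 x 10 mm on the bed at the channel's end. Origin at the foot of its front face, mid-channel, at floor level; axes as the bed's. Before it, 40 mm up, a black rubber pad 28 mm across on a stem; the pad's face stands 18 to 32 mm out from the plate, different each time and not measured: feel for it. The pad is sprung, 4 N per mm, 7 mm of travel
- shaker: bottle with a red cap, 52 mm in diameter, 115 mm high, stands beside the jig; not to be touched. Origin at the centre of its underside
- jar: amber jar with a brass lid, 68 mm in diameter, 85 mm high, stands beside the jig; not to be touched. Origin at the centre of its underside
- carton: cardboard carton 75 x 110 x 70 mm, stands beside the jig; not to be touched. Origin at the centre of its underside
Mind the look-alikes: they are no part of the job. There is more than one size of the tub; the one meant has the size given above.

How it is judged (in metres and radians):
On the way, in this order (a step that is already met when the one before it is completed fails the run):
1. the screw is loosened (over 0.8 rad) (value of joint screw above 0.8 rad), for 0.2 s.
2. the stop nips the tub against the pad (over 3 N) (contact force between tub and bracket above 3 N and contact force between tub and collar above 3 N), for 0.2 s.
At the end, for the whole second after the job is handed in: the screw is tight again (below 0.25 rad), the tub stands upright (within 0.1 rad) and at rest in the channel, nipped between the yellow stop and the rubber pad with 3 to 18 N on either side (all of step 2 and value of joint screw below 0.25 rad and contact force between tub and bracket below 18 N and contact force between tub and collar below 18 N and angle between tub's own z axis and vertical below 0.1 rad and linear speed of each of tub, collar below 0.01 m/s); the robot touches nothing.
It fails at once if the tub is squeezed with more than 25 N (contact force between tub and collar above 25 N or contact force between tub and bracket above 25 N).
It fails at once if the collar is dragged along the rod while its screw is tight (value of joint screw below 0.25 rad and linear speed of collar above 0.03 m/s).
It fails at once if the tub is tipped over (angle between tub's own z axis and vertical above 0.4 rad).
It fails at once if the shaker, jar or carton is knocked aside (over 20 mm) (distance of any of shaker, jar, carton from where it was at the start of the episode above 0.02 m).
It also fails if it takes over 48 s, if anything falls off the work surface, if the arm or the gripper's body presses on something with over 40 N, if the wrist force passes 120 N, or if a joint passes its speed limit or range.

## Working session

There is one attempt and no reset: what is moved stays moved. The work goes in short steps, Python scripts to look and compute and a tool call to move; the robot and the scene stay as the last step left them, time stands still between calls to the robot, and variables do not carry over. Pictures are saved under pics/ and viewed, and the job is handed in when it is done.

Besides the shell and the picture viewer there is one more tool, called after "Request:" by a JSON object that holds its "name" and its "arguments". carry_out: Moves the arm, as the interface text tells. Its arguments: {"type":"object","properties":{"series":{"type":"array","items":{"type":"array","items":{"type":"array","items":{"type":"number"}}}}},"required":["series"]}

```bash
mkdir -p pics; ls; python3 - <<'E'
from cell import *
import cv2,numpy as np
s=read_state()
print({k:np.round(v,4).tolist() if not isinstance(v,dict) else v for k,v in s.items()})
for n in ("side","top","wrist"):
    d=get_image(n); cv2.imwrite(f"pics/{n}0.png",d["img"]); np.savez(f"{n}0.npz",**d)
    print(n,{k:np.round(v,3).tolist() for k,v in d.items() if k not in("img","z_map")})
E
```

```text
pics
{'clock': 0.0, 'qpos': [1.2302, 0.6294, 0.0384, 1.5184, -0.027, 0.9963, -0.02], 'qd': [0.0008, -0.0013, -0.0006, 0.0006, 0.0004, 0.0004, -0.0017], 'tau': [-0.0009, -56.3407, 1.2261, -19.3446, 0.011, 0.0107, -0.0], 'eef_pos': [176.2511, -624.9716, 230.3643], 'tool_rot': [-3.1396, 0.0, 0.2748], 'force': [0.3388, -0.3364, -1.3674], 'torque': [0.0306, 0.02, -0.0132], 'width': 85.4114}
side {'mtx': [[415.738, 0.0, 316.297], [0.0, 415.738, 198.063], [0.0, 0.0, 1.0]], 'T': [[-0.718, -0.53, 0.45, -29.849], [-0.695, 0.537, -0.478, 589.115], [0.012, -0.656, -0.754, 1035.988], [0.0, 0.0, 0.0, 1.0]]}
top {'mtx': [[388.925, 0.0, 313.536], [0.0, 388.925, 204.617], [0.0, 0.0, 1.0]], 'T': [[-0.021, -0.985, 0.174, 318.862], [-1.0, 0.024, 0.012, -11.524], [-0.016, -0.174, -0.985, 1334.293], [0.0, 0.0, 0.0, 1.0]]}
wrist {'mtx': [[309.707, 0.0, 317.206], [0.0, 309.707, 195.028], [0.0, 0.0, 1.0]], 'T_tool_cam': [[-0.0, -0.957, -0.291, 74.388], [1.0, 0.0, -0.001, -0.212], [0.001, -0.291, 0.957, -142.708], [0.0, 0.0, 0.0, 1.0]]}
```

View pics/top0.png

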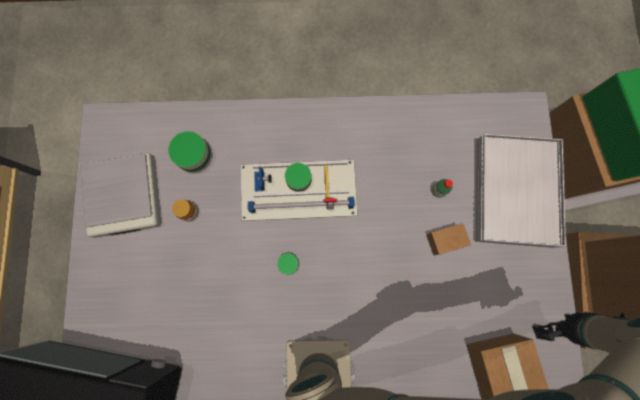

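View pics/side0.png

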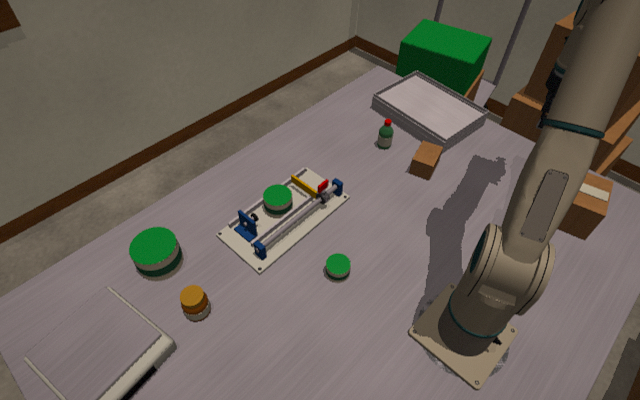

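View pics/wrist0.png

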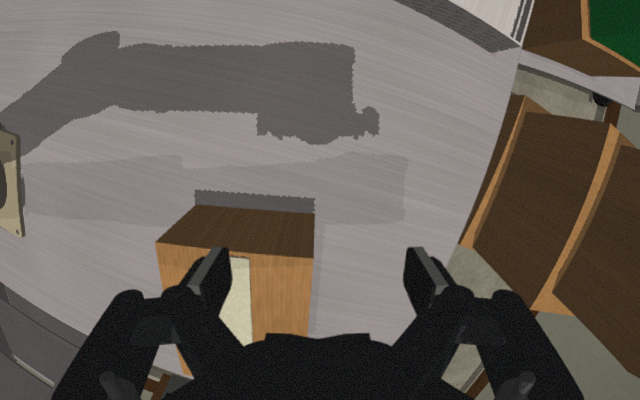

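Candidates for the tub in the top picture: the large lid (188,150), the mid one in the jig's channel (298,177) and the small one (288,264). The one in the channel should be 90 mm across. I'll check its size and enlarge the jig.

```bash
cat > h.py <<'E'
import numpy as np,cv2
def world(d,u,v,z=None):
    K=d["mtx"];T=d["T"]
    r=np.array([(u-K[0,2])/K[0,0],(v-K[1,2])/K[1,1],1.0])
    if z is None:
        return T[:3,:3]@(r*d["z_map"][int(round(v)),int(round(u))])+T[:3,3]
    w=T[:3,:3]@r
    return T[:3,3]+w*(z-T[2,3])/w[2]
def cloud(d):
    K=d["mtx"];T=d["T"];Z=d["z_map"]
    v,u=np.mgrid[:Z.shape[0],:Z.shape[1]]
    P=np.stack([(u-K[0,2])/K[0,0]*Z,(v-K[1,2])/K[1,1]*Z,Z],-1)
    return P@T[:3,:3].T+T[:3,3]
E
python3 - <<'E'
from h import *
d=dict(np.load("top0.npz")); s=dict(np.load("side0.npz"))
c=d["img"][150:230,230:370]; cv2.imwrite("pics/top_crop.png",cv2.resize(c,None,fx=5.7,fy=5.7,interpolation=cv2.INTER_CUBIC))
c=s["img"][160:280,210:360]; cv2.imwrite("pics/side_crop.png",cv2.resize(c,None,fx=5,fy=5,interpolation=cv2.INTER_CUBIC))
for nm,d in(("top",d),("side",s)):
    P=cloud(d);hsv=cv2.cvtColor(d["img"],cv2.COLOR_BGR2HSV)
    H,S,V=[hsv[...,i].astype(int) for i in range(3)]
    ok=(d["z_map"]>0)&(np.abs(P[...,1])<350)&(P[...,0]>250)&(P[...,0]<900)
    for name,m in (("green",(H>45)&(H<75)&(S>150)&(V>60)),("red",((H<6)|(H>174))&(S>150)&(V>80)),("yellow",(H>20)&(H<32)&(S>150)&(V>80)),("blue",(H>100)&(H<125)&(S>120))):
        m=(m&ok).astype(np.uint8)
        n,l,st,ce=cv2.connectedComponentsWithStats(m)
        for i in range(1,n):
            if st[i,4]<12: continue
            q=P[l==i]; print(nm,name,ce[i].round(1),st[i,4],"mean",q.mean(0).round(1),"min",q.min(0).round(1),"max",q.max(0).round(1))
E
```

```text
top green [297.5 175.3] 433 mean [641.8  55.4  75. ] min [604.1  16.9  66.5] max [681.5  93.9  82.5]
top green [285.4 262. ] 108 mean [357.1 100.9  48.7] min [331.2  75.5  42.9] max [380.1 121.9  55.3]
top red [329.9 199.8] 37 mean [548.3 -48.9 116.4] min [543.5 -68.5 105.9] max [554.  -33.  122.9]
top yellow [326.2 180.7] 49 mean [622.7 -39.7  68.3] min [569.7 -42.4  63.6] max [676.3 -36.5  74.7]
top blue [258.8 180. ] 122 mean [634.7 188.6  51.4] min [605.5 174.2  13.5] max [668.6 207.3  85.8]
top blue [351.1 202.1] 32 mean [ 547.4 -119.7   70.8] min [ 534.2 -126.1   66.4] max [ 561.9 -112.7   77.7]
top blue [250.7 206.6] 37 mean [540.6 212.2  68.7] min [527.7 206.1  47.4] max [555.8 218.3  74.9]
side green [276.9 194.7] 448 mean [640.8  54.3  72.9] min [597.9  11.2  67.9] max [683.   95.8  79. ]
side green [337.8 263.3] 371 mean [350.7  93.   46.9] min [318.7  60.2  41. ] max [383.2 127.7  52.3]
side red [322.7 183.7] 38 mean [549.7 -54.  108.9] min [ 5.402e+02 -1.537e+02 -5.000e-01] max [625.2 -30.6 118.6]
side yellow [303.4 183.4] 65 mean [622.4 -42.   64.4] min [ 5.672e+02 -8.190e+01 -2.000e-01] max [724.4 -36.   71.4]
side blue [337.5 186.6] 102 mean [ 542.3 -117.2   52.2] min [ 529.5 -130.8   16.6] max [ 565.8 -101.3   73.2]
side blue [246.  226.8] 374 mean [633.6 188.3  41.4] min [600.3 156.   13.9] max [672.2 210.3  84.2]
side blue [259.8 249.4] 129 mean [535.6 217.   54.2] min [522.2 191.2  21.9] max [581.6 226.   71.6]
```

View pics/top_crop.png

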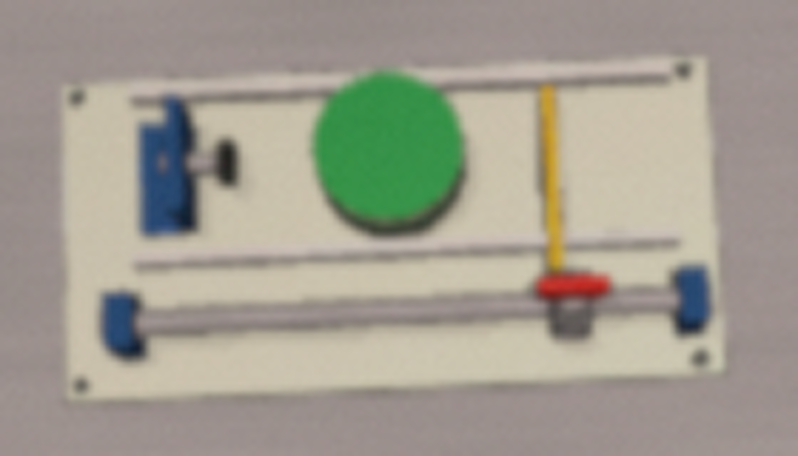

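View pics/side_crop.png

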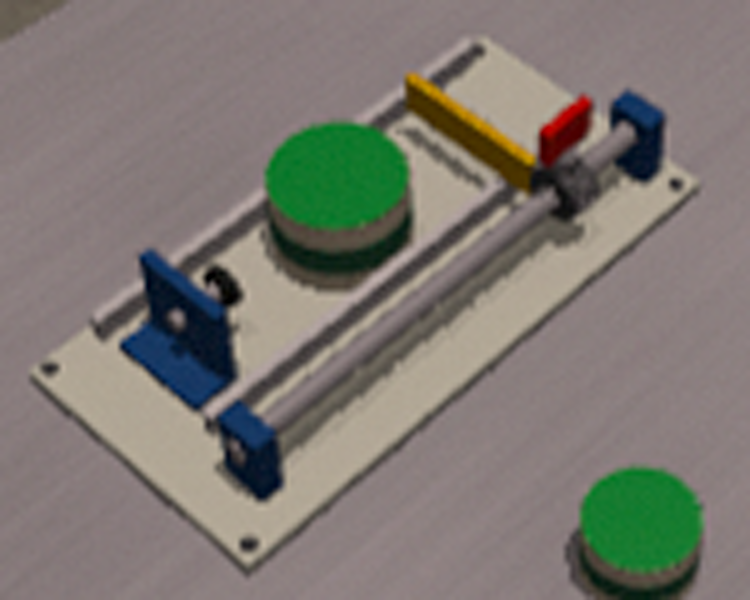

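The lid in the channel at (298,177) is about 85–90 mm across and its top is at about z = 74. It fits the 90 mm tub on the 12 mm floor. The others are about 50–65 mm and over 100 mm and stand off the jig. The red key lies along the rod at crop (573,287), on the right-hand (stop) end, and the pad is at the left. Next I'll fit the bed pose.

```bash
python3 - <<'E'
from h import *
from scipy.optimize import least_squares
d=dict(np.load("top0.npz")); s=dict(np.load("side0.npz"))
def corners(d,u0,v0,f,pts): return np.array([world(d,u0+x/f-0.5+.5/f,v0+y/f-0.5+.5/f,12) for x,y in pts])
ct=corners(d,230,150,5.7,[(62,87),(707,57),(725,372),(67,400)])
cs=corners(s,210,160,5,[(30,376),(478,37),(699,186),(250,572)])
B=np.array([[200,-100],[-200,-100],[-200,100],[200,100]])
for nm,c in(("top",ct),("side",cs)):
    def f(p):
        R=np.array([[np.cos(p[2]),-np.sin(p[2])],[np.sin(p[2]),np.cos(p[2])]])
        return (B@R.T+p[:2]-c[:,:2]).ravel()
    r=least_squares(f,[600,40,1.6]); p=r.x; print(nm,p.round(3),r.fun.reshape(-1,2).round(1).tolist())
    R=np.array([[np.cos(p[2]),-np.sin(p[2])],[np.sin(p[2]),np.cos(p[2])]])
    print("key",R@[-97,60]+p[:2])
E
```

```text
top [607.311  57.932   1.592] [[2.2, 0.4], [1.7, -0.4], [-1.6, -1.5], [-2.3, 1.5]]
key [549.33366487 -40.28989271]
side [602.128  59.985   1.599] [[1.5, 2.8], [-0.8, -1.4], [0.2, -2.8], [-0.9, 1.3]]
key [544.861797   -38.65346241]
```

Blocks and key agree on bed yaw about 1.59, with the key near (548,-50). I'll move above it and look with the wrist camera.

Request:
{"name": "carry_out", "arguments": {"series": [[[51.4,-45.2,2,0,0,-1.31,8.5],[51.4,-45.2,2,0,0,-1.31,8.5],[51.4,-45.2,2,0,0,-1.31,8.5],[51.4,-45.2,2,0,0,-1.31,8.5],[51.4,-45.2,2,0,0,-1.31,8.5]]]}}

```text
clock: 0.57
eef_pos: [290.2, -448.9, 225.1]
tool_rot: [-3.141, -0.0, 0.906]
force: [0.9, -0.4, 0.0]
width: 84.6
```

```bash
cat > rel.py <<'E'
import sys,numpy as np
from cell import read_state
from scipy.spatial.transform import Rotation as Ro
s=read_state(); p=np.array(s["eef_pos"]);R=Ro.from_euler("xyz",s["tool_rot"])
print("clock",round(s["clock"],2),"p",p.round(1),"rpy",np.round(s["tool_rot"],3),"F",np.round(s["force"],2),"M",np.round(s["torque"],2),"w",round(s["width"],1),"q",np.round(s["qpos"],2))
if len(sys.argv)>4:
    x,y,z,yaw=map(float,sys.argv[1:5])
    T=Ro.from_euler("xyz",[np.pi,0,yaw])
    print("shift cm",(R.inv().apply(np.array([x,y,z])-p)/10).round(2),"rot",(R.inv()*T).as_rotvec().round(3))
E
python3 rel.py 548 -50 180 1.585
```

```text
clock 0.57 p [ 290.2 -448.9  225.1] rpy [-3.141 -0.     0.906] F [ 0.95 -0.4   0.01] M [-0.03 -0.04 -0.02] w 84.6 q [ 1.04  0.47 -0.14  1.84  0.09  0.83  0.19]
shift cm [47.3  -4.34  4.51] rot [-0.    -0.    -0.679]
```

Request:
{"name": "carry_out", "arguments": {"series": [[[47.3,-4.3,4,0,0,-0.68,8.5],[47.3,-4.3,4,0,0,-0.68,8.5],[47.3,-4.3,4,0,0,-0.68,8.5],[47.3,-4.3,4,0,0,-0.68,8.5],[47.3,-4.3,4,0,0,-0.68,8.5]]]}}

```text
clock: 0.98
eef_pos: [404.0, -275.5, 207.7]
tool_rot: [3.141, 0.0, 1.531]
force: [0.0, -0.8, 0.3]
width: 85.1
```

```bash
python3 rel.py 548 -50 180 1.585
```

```text
clock 0.98 p [ 404.  -275.5  207.7] rpy [3.141 0.    1.531] F [ 0.03 -0.81  0.28] M [-0.01 -0.11 -0.04] w 85.1 q [ 0.78  0.45 -0.33  1.98  0.21  0.75  0.28]
shift cm [23.11 13.48  2.77] rot [ 0.     0.    -0.054]
```

Request:
{"name": "carry_out", "arguments": {"series": [[[23.1,13.5,2.8,0,0,-0.054,8.5],[23.1,13.5,2.8,0,0,-0.054,8.5],[23.1,13.5,2.8,0,0,-0.054,8.5],[23.1,13.5,2.8,0,0,-0.054,8.5],[23.1,13.5,2.8,0,0,-0.054,8.5]]]}}

```text
clock: 1.4
eef_pos: [516.8, -101.6, 185.8]
tool_rot: [-3.141, 0.0, 1.579]
force: [0.1, -1.5, -0.2]
width: 85.1
```

```bash
python3 rel.py 548 -50 180 1.585
```

```text
clock 1.4 p [ 516.8 -101.6  185.8] rpy [-3.141  0.     1.579] F [ 0.05 -1.49 -0.2 ] M [ 0.   -0.    0.06] w 85.1 q [ 0.36  0.53 -0.32  1.9   0.24  0.75 -0.09]
shift cm [5.14 3.16 0.57] rot [-0.     0.    -0.006]
```

Request:
{"name": "carry_out", "arguments": {"series": [[[4,2.6,0.6,0,0,-0.006,8.5],[4,2.6,0.6,0,0,-0.006,8.5],[4,2.6,0.6,0,0,-0.006,8.5],[4,2.6,0.6,0,0,-0.006,8.5]]]}}

```text
clock: 1.73
eef_pos: [541.2, -63.4, 179.6]
tool_rot: [-3.14, 0.001, 1.586]
force: [-1.4, -0.9, -0.3]
width: 84.9
```

```bash
python3 rel.py 548 -50 180 1.585; python3 - <<'E'
from cell import *
import cv2,numpy as np
s=read_state(); d=get_image("wrist"); d["p"]=s["eef_pos"]; d["r"]=s["tool_rot"]; np.savez("w1.npz",**d); cv2.imwrite("pics/w1.png",d["img"])
E
```

```text
clock 1.73 p [541.2 -63.4 179.6] rpy [-3.140e+00  1.000e-03  1.586e+00] F [-1.35 -0.86 -0.3 ] M [ 0.02  0.05 -0.03] w 84.9 q [ 0.28  0.56 -0.32  1.86  0.25  0.76 -0.16]
shift cm [ 1.32  0.7  -0.04] rot [-0.002  0.001  0.001]
```

View pics/w1.png

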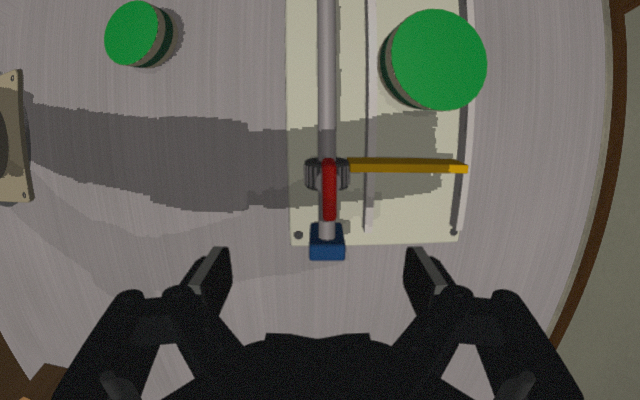

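The wrist picture shows the red key at (329,188) on the rod, the collar at (327,174), the paddle at y≈166 and the stop-side block at (327,240). I'll deproject the red pixels.

```bash
cat > wk.py <<'E'
import numpy as np,cv2,sys
from scipy.spatial.transform import Rotation as Ro
def wcloud(d):
    K=d["mtx"];Z=d["z_map"];v,u=np.mgrid[:400,:640]
    x=(u-K[0,2])/K[0,0];y=(v-K[1,2])/K[1,1];th=np.hypot(x,y)+1e-9
    t=np.tan(np.minimum(th,1.5))/th
    P=np.stack([x*t*Z,y*t*Z,Z],-1); T=d["T_tool_cam"]
    P=P@T[:3,:3].T+T[:3,3]
    return P@Ro.from_euler("xyz",d["r"]).as_matrix().T+d["p"]
def report(d):
    P=wcloud(d);h=cv2.cvtColor(d["img"],cv2.COLOR_BGR2HSV).astype(int);H,S,V=h[...,0],h[...,1],h[...,2]
    ok=(d["z_map"]>0)&(P[...,0]>480)&(P[...,0]<700)&(P[...,1]>-200)&(P[...,1]<280)
    for name,m in (("green",(H>45)&(H<75)&(S>150)&(V>60)),("red",((H<6)|(H>174))&(S>150)&(V>60)),("yellow",(H>20)&(H<32)&(S>150)&(V>60)),("blue",(H>100)&(H<125)&(S>120))):
        n,l,st,ce=cv2.connectedComponentsWithStats((m&ok).astype(np.uint8))
        for i in range(1,n):
            if st[i,4]<40: continue
            q=P[l==i]; zt=np.percentile(q[:,2],90); k=q[q[:,2]>zt-6]
            (c,sz,a)=cv2.minAreaRect(k[:,:2].astype(np.float32))
            print(name,ce[i].round(),st[i,4],"topz",zt.round(1),"rect",np.round(c,1),np.round(sz,1),round(a,1),"min",np.percentile(k,3,0).round(1),"max",np.percentile(k,97,0).round(1))
E
python3 - <<'E'
from wk import *
report(dict(np.load("w1.npz")))
E
python3 rel.py
```

```text
green [439.  59.] 7457 topz 75.6 rect [641.6  55.3] [87.1 87.1] 13.8 min [603.7  17.5  73.3] max [679.   92.6  76. ]
red [329. 189.] 810 topz 118.6 rect [549.4 -49.6] [ 9.  40.9] 1.1 min [544.8 -67.9 115.5] max [553.4 -30.  119. ]
yellow [406. 165.] 1544 topz 68.7 rect [622.7 -40. ] [110.2   8.8] 0.6 min [570.8 -44.   63.7] max [672.7 -36.   69.2]
blue [327. 246.] 837 topz 70.5 rect [ 550.9 -119.8] [31.5 16.5] 1.4 min [ 536.1 -127.4   66.3] max [ 565.6 -112.1   71.2]
clock 1.78 p [540.8 -64.7 179.8] rpy [-3.140e+00  1.000e-03  1.583e+00] F [-0.78 -0.85  0.85] M [-0.03 -0.   -0.01] w 84.9 q [ 0.28  0.56 -0.32  1.86  0.25  0.76 -0.16]
```

Request:
{"name": "carry_out", "arguments": {"series": [[[1.5,0.88,2,0,0,-0.005,8.5],[1.5,0.88,5,0,0,-0.005,5],[1.5,0.88,5,0,0,-0.005,4],[1.5,0.88,5,0,0,-0.005,4],[1.5,0.88,5,0,0,-0.005,4]]]}}

```text
clock: 2.2
eef_pos: [550.2, -49.9, 131.0]
tool_rot: [3.141, 0.001, 1.587]
force: [0.1, 0.5, 0.1]
width: 40.4
```

```bash
python3 rel.py 549.4 -49.6 86 1.588;  python3 - <<'E'
from cell import *
from wk import *
s=read_state(); d=get_image("wrist"); d["p"]=s["eef_pos"]; d["r"]=s["tool_rot"]; np.savez("w2.npz",**d); cv2.imwrite("pics/w2.png",d["img"]); report(d)
E
```

```text
clock 2.2 p [550.2 -49.9 131. ] rpy [3.141e+00 1.000e-03 1.587e+00] F [0.06 0.51 0.07] M [0.05 0.02 0.04] w 40.4 q [ 0.23  0.64 -0.29  1.88  0.28  0.66 -0.22]
shift cm [ 0.04 -0.08  4.5 ] rot [ 0.     0.001 -0.001]
green [451.  68.] 10979 topz 75.5 rect [641.9  55.4] [87.1 87.5] 81.9 min [603.5  17.6  73.3] max [678.8  92.6  76. ]
red [315. 232.] 1256 topz 118.5 rect [549.3 -49.2] [ 9.4 40.7] 1.6 min [545.  -67.4 115.1] max [553.4 -29.8 118.9]
yellow [409. 195.] 2636 topz 68.5 rect [622.5 -40.1] [109.6   8.5] 1.2 min [570.8 -44.   63.6] max [672.2 -35.7  69.1]
blue [316. 285.] 1184 topz 70.4 rect [ 550.5 -119.8] [31.7 17.7] 2.2 min [ 536.  -127.5   65.5] max [ 565.4 -112.1   70.9]
```

View pics/w2.png

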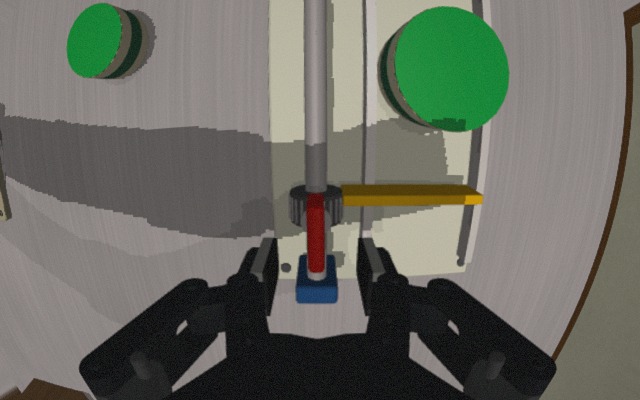

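The key at (316,235) is centred between the fingers. I'll go down and close.

Request:
{"name": "carry_out", "arguments": {"series": [[[0.05,-0.08,2.5,0,0,0,4],[0.05,-0.08,4.5,0,0,0,4],[0.05,-0.08,4.5,0,0,0,4],[0.05,-0.08,4.5,0,0,0,2],[0.05,-0.08,4.5,0,0,0,1.4]]]}}

```text
clock: 2.67
eef_pos: [550.6, -47.9, 86.6]
tool_rot: [3.139, 0.0, 1.589]
force: [-0.5, 0.3, 0.8]
width: 16.5
```

Request:
{"name": "carry_out", "arguments": {"series": [[[0,0,0,0,0,0,0.6],[0,0,0,0,0,0,0.6],[0,0,0,0,0,0,0.6],[0,0,0,0,0,0,0.6]]]}}

```text
clock: 3.0
eef_pos: [549.3, -47.9, 86.6]
tool_rot: [3.141, 0.001, 1.59]
force: [-5.3, -0.3, 6.7]
width: 9.2
```

```bash
python3 rel.py 549.4 -49.6 86 1.588
```

```text
clock 3.0 p [549.3 -47.9  86.6] rpy [3.141e+00 1.000e-03 1.590e+00] F [-5.29 -0.32  6.66] M [-0.06  0.9   0.15] w 9.2 q [ 0.2   0.7  -0.26  1.91  0.32  0.56 -0.25]
shift cm [-0.17  0.01  0.06] rot [0.    0.001 0.002]
```

Gripped (9.2 mm wide). Now I'll turn it anticlockwise, which is negative about tool z.

Request:
{"name": "carry_out", "arguments": {"series": [[[0,0,0,0,0,-0.1,0.6],[0,0,0,0,0,-0.2,0.6],[0,0,0,0,0,-0.3,0.6],[0,-0.04,0,0,0,-0.4,0.6],[0,-0.05,0,0,0,-0.5,0.6]]]}}

```text
clock: 3.42
eef_pos: [548.1, -48.2, 86.6]
tool_rot: [-3.14, 0.001, 2.093]
force: [-6.0, -0.6, 9.4]
width: 8.9
```

```bash
python3 rel.py
```

```text
clock 3.42 p [548.1 -48.2  86.6] rpy [-3.140e+00  1.000e-03  2.093e+00] F [-6.   -0.58  9.43] M [-0.11  1.24 -0.18] w 8.9 q [ 0.29  0.72 -0.4   1.91  0.47  0.6   0.11]
```

Request:
{"name": "carry_out", "arguments": {"series": [[[0,0,0,0,0,-0.1,0.6],[0,0,0,0,0,-0.2,0.6],[0,0,0,0,0,-0.3,0.6],[0,0,0,0,0,-0.4,0.6],[0,0,0,0,0,-0.5,0.6]]]}}

```text
clock: 3.83
eef_pos: [547.2, -49.0, 86.6]
tool_rot: [-3.137, -0.001, 2.593]
force: [-8.0, -1.3, 11.7]
width: 9.3
```

Request:
{"name": "carry_out", "arguments": {"series": [[[0,0,0,0,0,-0.1,0.6],[0,0,0,0,0,-0.2,0.6],[0,0,0,0,0,-0.3,0.6],[0,0,0,0,0,-0.3,0.6]]]}}

```text
clock: 4.17
eef_pos: [546.8, -48.9, 86.6]
tool_rot: [-3.138, -0.003, 2.893]
force: [-8.7, -2.3, 12.7]
width: 8.8
```

```bash
python3 rel.py;  python3 - <<'E'
from cell import *
from wk import *
s=read_state(); d=get_image("wrist"); d["p"]=s["eef_pos"]; d["r"]=s["tool_rot"]; np.savez("w3.npz",**d); cv2.imwrite("pics/w3.png",d["img"]); report(d)
d=get_image("side"); cv2.imwrite("pics/s3.png",cv2.resize(d["img"][130:280,200:380],None,fx=4,fy=4))
E
```

```text
clock 4.17 p [546.8 -48.9  86.6] rpy [-3.138e+00 -3.000e-03  2.893e+00] F [-8.69 -2.3  12.68] M [-0.25  1.78  0.16] w 8.8 q [ 0.42  0.77 -0.61  1.91  0.68  0.69  0.72]
green [500. 298.] 3776 topz 75.4 rect [604.7  47.2] [151.2  45.8] 45.0 min [600.2  31.   73.6] max [661.9  94.2  75.8]
red [317. 272.] 2117 topz 118.5 rect [548.4 -49.2] [ 9.7 41.3] 75.9 min [528.9 -55.6 114.6] max [565.7 -41.4 118.9]
blue [615. 137.] 1348 topz 70.4 rect [543.  212.2] [17.6 33.1] 88.0 min [527.1 204.5  65. ] max [557.4 219.4  71.3]
blue [590. 245.] 3082 topz 81.4 rect [638.1 179.1] [69.4 12.2] 1.3 min [604.9 173.7  75.7] max [669.  182.7  83. ]
blue [213. 251.] 2042 topz 70.4 rect [ 545.3 -103.3] [30.8 56.1] 10.8 min [ 534.1 -127.5   65.4] max [ 562.4 -112.    71. ]
```

View pics/w3.png

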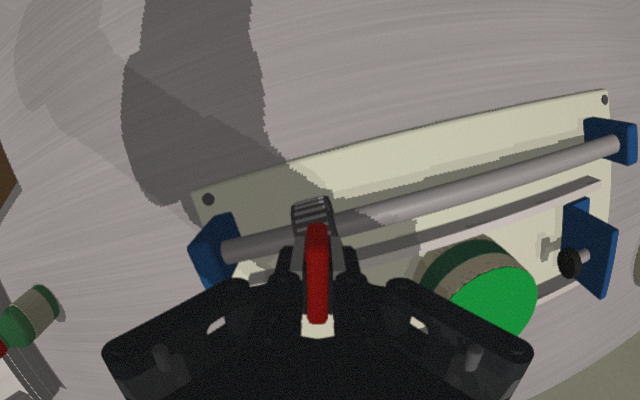

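View pics/s3.png

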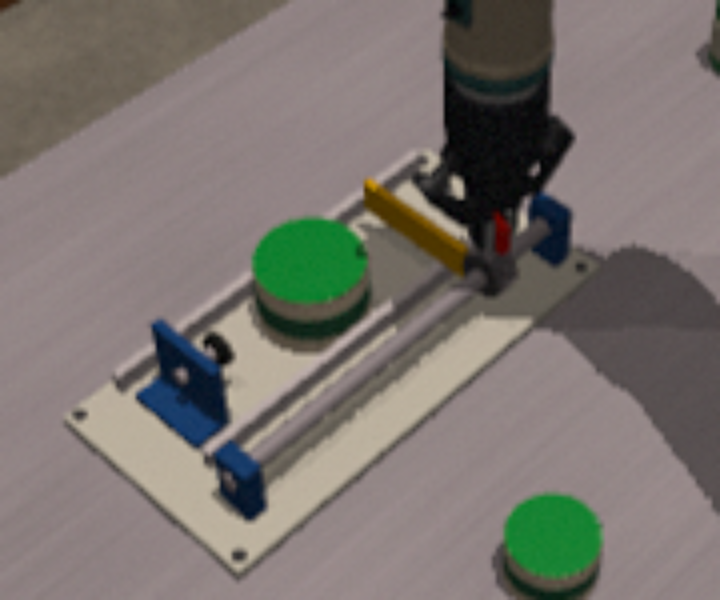

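The key now stands at 76° (w3: red slab at (317,272)), so the screw is about 1.3 rad, loose. The pad is visible at (569,263). I'll estimate the pad face from depth, then slide.

```bash
python3 - <<'E'
from wk import *
d=dict(np.load("w3.npz")); P=wcloud(d); g=d["img"].max(2)
q=P[240:290,545:600]; m=(g[240:290,545:600]<45)&(q[...,2]>30)&(q[...,2]<75)&(q[...,1]>100)
k=q[m]; print(len(k),np.percentile(k,[2,10,50,90,98],axis=0).round(1))
E
```

```text
592 [[626.2 146.6  42.1]
 [627.4 147.1  45.9]
 [636.  148.3  56.6]
 [646.8 154.4  65.1]
 [650.7 174.9  66.1]]
```

Request:
{"name": "carry_out", "arguments": {"series": [[[0.2,0.75,0,0,0,0,0.6],[0.42,1.5,0,0,0,0,0.6],[0.65,2.3,0,0,0,0,0.6],[0.87,3.1,0,0,0,0,0.6],[1.1,3.85,0,0,0,0,0.6]]]}}

```text
clock: 4.68
eef_pos: [546.0, -8.8, 86.6]
tool_rot: [-3.137, -0.002, 2.889]
force: [-8.4, -2.2, 11.5]
width: 9.0
```

```bash
python3 rel.py
```

```text
clock 4.68 p [546.   -8.8  86.6] rpy [-3.137e+00 -2.000e-03  2.889e+00] F [-8.38 -2.17 11.54] M [-0.4   1.59 -0.03] w 9.0 q [ 0.35  0.76 -0.6   1.92  0.68  0.68  0.64]
```

Pad face at about y = 147, so I expect the nip near TCP y ≈ 44–47. Tub contact comes about 6 mm on from here.

Request:
{"name": "carry_out", "arguments": {"series": [[[0.13,0.48,0,0,0,0,0.6],[0.27,0.96,0,0,0,0,0.6],[0.4,1.45,0,0,0,0,0.6],[0.53,1.93,0,0,0,0,0.6],[0.67,2.41,0,0,0,0,0.6]]]}}

```text
clock: 5.1
eef_pos: [545.5, 15.5, 86.6]
tool_rot: [-3.136, -0.002, 2.888]
force: [-7.8, -4.1, 12.3]
width: 9.2
```

Request:
{"name": "carry_out", "arguments": {"series": [[[0.1,0.39,0,0,0,0,0.6],[0.21,0.77,0,0,0,0,0.6],[0.32,1.16,0,0,0,0,0.6],[0.42,1.54,0,0,0,0,0.6]]]}}

```text
clock: 5.43
eef_pos: [545.1, 31.6, 86.6]
tool_rot: [-3.136, -0.002, 2.889]
force: [-9.2, -3.4, 12.7]
width: 9.1
```

```bash
python3 rel.py
```

```text
clock 5.43 p [545.1  31.6  86.6] rpy [-3.136e+00 -2.000e-03  2.889e+00] F [-9.2  -3.45 12.73] M [-0.63  1.74 -0.  ] w 9.1 q [ 0.27  0.76 -0.6   1.92  0.67  0.68  0.57]
```

Plateau is about -3.5 to -4 N, with the tub sliding. I'll creep on in small steps.

Request:
{"name": "carry_out", "arguments": {"series": [[[0.05,0.19,0,0,0,0,0.6],[0.1,0.39,0,0,0,0,0.6],[0.16,0.58,0,0,0,0,0.6],[0.19,0.67,0,0,0,0,0.6],[0.21,0.77,0,0,0,0,0.6]]]}}

```text
clock: 5.85
eef_pos: [544.9, 39.7, 86.6]
tool_rot: [-3.136, -0.002, 2.889]
force: [-9.7, -4.0, 13.5]
width: 9.0
```

Request:
{"name": "carry_out", "arguments": {"series": [[[0.03,0.1,0,0,0,0,0.6],[0.05,0.19,0,0,0,0,0.6],[0.05,0.19,0,0,0,0,0.6]]]}}

```text
clock: 6.1
eef_pos: [544.9, 41.9, 86.6]
tool_rot: [-3.137, -0.002, 2.889]
force: [-9.1, -3.1, 13.5]
width: 9.1
```

Request:
{"name": "carry_out", "arguments": {"series": [[[0.02,0.05,0,0,0,0,0.6],[0.03,0.1,0,0,0,0,0.6],[0.03,0.1,0,0,0,0,0.6]]]}}

```text
clock: 6.35
eef_pos: [544.9, 42.8, 86.5]
tool_rot: [-3.137, -0.002, 2.889]
force: [-9.3, -2.7, 12.9]
width: 9.2
```

Request:
{"name": "carry_out", "arguments": {"series": [[[0.02,0.05,0,0,0,0,0.6],[0.03,0.1,0,0,0,0,0.6],[0.03,0.1,0,0,0,0,0.6]]]}}

```text
clock: 6.6
eef_pos: [544.9, 43.8, 86.6]
tool_rot: [-3.137, -0.002, 2.889]
force: [-9.2, -2.8, 13.3]
width: 8.8
```

Request:
{"name": "carry_out", "arguments": {"series": [[[0.02,0.05,0,0,0,0,0.6],[0.03,0.1,0,0,0,0,0.6],[0.03,0.1,0,0,0,0,0.6]]]}}

```text
clock: 6.85
eef_pos: [544.8, 44.5, 86.6]
tool_rot: [-3.136, -0.002, 2.889]
force: [-9.1, -4.5, 13.3]
width: 9.3
```

Request:
{"name": "carry_out", "arguments": {"series": [[[0.02,0.05,0,0,0,0,0.6],[0.03,0.1,0,0,0,0,0.6],[0.03,0.1,0,0,0,0,0.6]]]}}

```text
clock: 7.1
eef_pos: [544.8, 44.8, 86.5]
tool_rot: [-3.135, -0.002, 2.888]
force: [-8.7, -4.4, 14.2]
width: 8.7
```

Request:
{"name": "carry_out", "arguments": {"series": [[[0.03,0.1,0,0,0,0,0.6],[0.03,0.1,0,0,0,0,0.6],[0.03,0.1,0,0,0,0,0.6]]]}}

```text
clock: 7.35
eef_pos: [544.9, 45.3, 86.6]
tool_rot: [-3.134, -0.002, 2.888]
force: [-9.0, -5.8, 13.1]
width: 8.7
```

```bash
python3 rel.py;  python3 - <<'E'
from cell import *
from wk import *
s=read_state(); d=get_image("wrist"); d["p"]=s["eef_pos"]; d["r"]=s["tool_rot"]; np.savez("w4.npz",**d); cv2.imwrite("pics/w4.png",d["img"]); report(d)
d=get_image("side"); cv2.imwrite("pics/s4.png",cv2.resize(d["img"][130:280,200:380],None,fx=4,fy=4))
E
```

```text
clock 7.35 p [544.9  45.3  86.6] rpy [-3.134e+00 -2.000e-03  2.888e+00] F [-9.   -5.81 13.08] M [-1.06  1.75  0.09] w 8.7 q [ 0.24  0.76 -0.6   1.92  0.67  0.68  0.55]
green [464. 301.] 771 topz 75.5 rect [592.6 115.8] [113.   19.6] 29.6 min [546.6  99.3  73.6] max [633.9 145.6 146.4]
green [419. 325.] 138 topz 76.1 rect [589.8  87.4] [90.7  8.5] 12.7 min [547.9  82.   73.7] max [632.2 100.4 151.2]
red [317. 272.] 2113 topz 118.5 rect [546.2  45.1] [10.  41.7] 76.0 min [526.9  38.7 114.6] max [563.3  52.8 119. ]
blue [545. 160.] 1993 topz 70.6 rect [542.8 213.2] [33.5 18.1] 1.8 min [527.1 205.   65.2] max [557.2 220.6  71.2]
blue [511. 278.] 3575 topz 81.9 rect [601.5 159.1] [146.9  37.5] 29.4 min [604.3 174.4  76.5] max [667.1 183.1  83.1]
blue [118. 271.] 1594 topz 70.1 rect [ 549.8 -119.6] [32.9 17.7] 1.0 min [ 534.2 -126.6   64.8] max [ 564.5 -111.5   70.8]
```

View pics/w4.png

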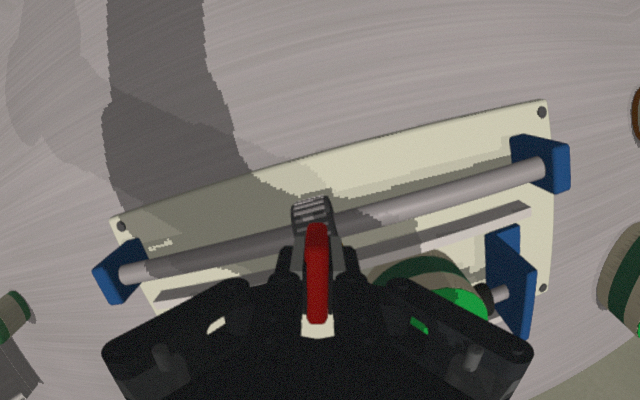

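View pics/s4.png

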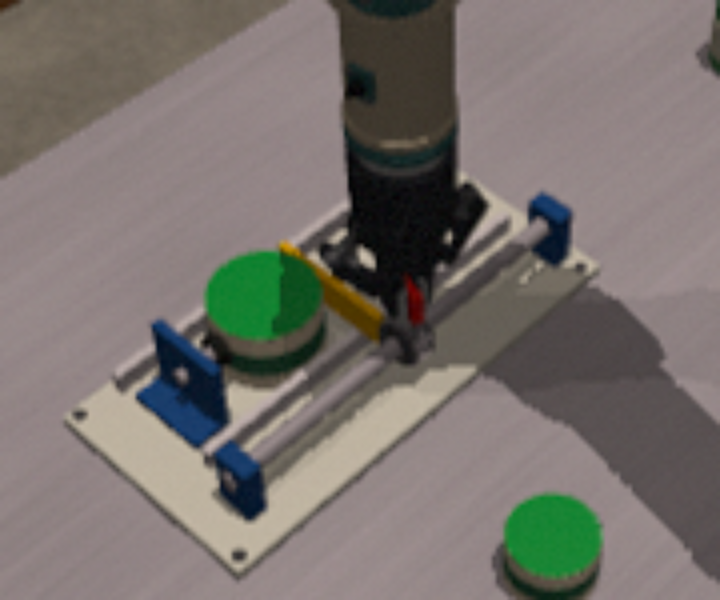

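The tub is at the pad (side crop: black pad at (215,345) against the tub) and the force is starting to climb. A bit more.

Request:
{"name": "carry_out", "arguments": {"series": [[[0.03,0.1,0,0,0,0,0.6],[0.05,0.19,0,0,0,0,0.6],[0.05,0.19,0,0,0,0,0.6]]]}}

```text
clock: 7.7
eef_pos: [544.8, 45.9, 86.6]
tool_rot: [-3.132, -0.001, 2.887]
force: [-8.6, -9.3, 13.9]
width: 9.2
```

Request:
{"name": "carry_out", "arguments": {"series": [[[0.03,0.1,0,0,0,0,0.6],[0.03,0.1,0,0,0,0,0.6],[0.03,0.1,0,0,0,0,0.6]]]}}

```text
clock: 7.95
eef_pos: [544.8, 46.2, 86.5]
tool_rot: [-3.131, -0.001, 2.887]
force: [-8.8, -9.2, 15.5]
width: 9.1
```

```bash
python3 rel.py
```

```text
clock 7.95 p [544.8  46.2  86.5] rpy [-3.131e+00 -1.000e-03  2.887e+00] F [-8.78 -9.19 15.46] M [-1.72  1.63  0.08] w 9.1 q [ 0.24  0.76 -0.59  1.91  0.67  0.68  0.54]
```

Request:
{"name": "carry_out", "arguments": {"series": [[[0.03,0.1,0,0,0,0,0.6],[0.04,0.15,0,0,0,0,0.6],[0.04,0.15,0,0,0,0,0.6]]]}}

```text
clock: 8.2
eef_pos: [544.8, 46.6, 86.5]
tool_rot: [-3.13, -0.001, 2.886]
force: [-8.7, -11.4, 16.0]
width: 9.0
```

Request:
{"name": "carry_out", "arguments": {"series": [[[0,0,0,0,0,0.1,0.6],[0,0.02,0,0,0,0.2,0.6],[0,0.04,0,0,0,0.3,0.6],[0,0.05,0,0,0,0.4,0.6],[0,0.05,0,0,0,0.4,0.6]]]}}

```text
clock: 8.62
eef_pos: [545.2, 47.7, 86.5]
tool_rot: [-3.132, 0.003, 2.482]
force: [-7.2, -9.8, 14.2]
width: 9.1
```

```bash
python3 rel.py
```

```text
clock 8.62 p [545.2  47.7  86.5] rpy [-3.132e+00  3.000e-03  2.482e+00] F [-7.16 -9.78 14.24] M [-1.98  1.39 -0.22] w 9.1 q [ 0.17  0.74 -0.48  1.92  0.57  0.64  0.23]
```

Request:
{"name": "carry_out", "arguments": {"series": [[[0.03,0.04,0,0,0,0.1,0.6],[0.06,0.08,0,0,0,0.2,0.6],[0.06,0.08,0,0,0,0.2,0.6]]]}}

```text
clock: 8.87
eef_pos: [545.6, 48.3, 86.6]
tool_rot: [-3.133, 0.005, 2.281]
force: [-6.4, -10.6, 12.6]
width: 9.1
```

```bash
python3 rel.py
```

```text
clock 8.87 p [545.6  48.3  86.6] rpy [-3.133  0.005  2.281] F [ -6.38 -10.62  12.58] M [-2.1   1.18 -0.22] w 9.1 q [ 0.13  0.73 -0.43  1.92  0.51  0.62  0.08]
```

Request:
{"name": "carry_out", "arguments": {"series": [[[0.08,0.06,0,0,0,0,0.6],[0.08,0.06,0,0,0,0.1,0.6],[0.08,0.06,0,0,0,0.2,0.6],[0.08,0.06,0,0,0,0.3,0.6],[0.08,0.06,0,0,0,0.4,0.6]]]}}

```text
clock: 9.28
eef_pos: [546.4, 49.0, 86.6]
tool_rot: [-3.138, 0.008, 1.881]
force: [-2.7, -12.6, 8.3]
width: 9.3
```

```bash
python3 rel.py
```

```text
clock 9.28 p [546.4  49.   86.6] rpy [-3.138  0.008  1.881] F [ -2.65 -12.62   8.29] M [-2.32  0.69  0.1 ] w 9.3 q [ 0.06  0.71 -0.32  1.92  0.4   0.58 -0.21]
```

Request:
{"name": "carry_out", "arguments": {"series": [[[0,0,0,0,0,0.1,0.6],[0,0,0,0,0,0.2,0.6],[0,0,0,0,0,0.28,0.6],[0,0,0,0,0,0.3,0.6],[0,0,0,0,0,0.3,0.6]]]}}

```text
clock: 9.7
eef_pos: [547.1, 49.2, 86.6]
tool_rot: [-3.141, 0.008, 1.585]
force: [-2.5, -13.1, 8.6]
width: 9.0
```

```bash
python3 rel.py;  python3 - <<'E'
from cell import *
from wk import *
s=read_state(); d=get_image("wrist"); d["p"]=s["eef_pos"]; d["r"]=s["tool_rot"]; cv2.imwrite("pics/w5.png",d["img"]); report(d)
E
```

```text
clock 9.7 p [547.1  49.2  86.6] rpy [-3.141  0.008  1.585] F [ -2.46 -13.14   8.61] M [-2.44  0.46  0.06] w 9.0 q [ 0.01  0.7  -0.24  1.92  0.31  0.56 -0.42]
green [479. 145.] 15379 topz 75.4 rect [641.  105.9] [87.9 87.9] 46.3 min [601.9  68.4  73.4] max [677.1 143.5  75.8]
red [317. 273.] 2115 topz 118.4 rect [546.9  47.7] [ 9.7 40.8] 1.3 min [542.7  29.7 114.5] max [551.4  67.2 118.9]
yellow [413. 220.] 3337 topz 68.5 rect [620.6  57.1] [108.9   9. ] 1.2 min [568.3  52.7  63.5] max [670.4  60.5  69. ]
blue [466.  20.] 4416 topz 82.5 rect [638.5 179.8] [70.2 10.7] 1.2 min [605.  174.7  77.5] max [669.4 184.   83.4]
```

The key is back along the rod (1.3°) and the screw is about 0. I'll ease off the arm's push, which also tests the lock, then open.

Request:
{"name": "carry_out", "arguments": {"series": [[[-0.1,0,0,0,0,0,0.6],[-0.2,0,0,0,0,0,0.6],[-0.3,0,0,0,0,0,0.6],[-0.4,0,0,0,0,0,0.6],[-0.4,0,0,0,0,0,0.6]]]}}

```text
clock: 10.17
eef_pos: [547.2, 49.0, 86.6]
tool_rot: [3.141, 0.003, 1.588]
force: [-2.5, -4.7, 7.1]
width: 8.9
```

```bash
python3 rel.py;  python3 - <<'E'
from cell import *
from wk import *
s=read_state(); d=get_image("wrist"); d["p"]=s["eef_pos"]; d["r"]=s["tool_rot"]; cv2.imwrite("pics/w6.png",d["img"]); report(d)
E
```

```text
clock 10.17 p [547.2  49.   86.6] rpy [3.141e+00 3.000e-03 1.588e+00] F [-2.51 -4.71  7.11] M [-0.96  0.62 -0.02] w 8.9 q [ 0.02  0.7  -0.24  1.92  0.31  0.56 -0.42]
green [479. 145.] 15305 topz 75.4 rect [641.  105.7] [88.  87.6] 38.6 min [602.   68.4  73.4] max [677.3 143.5  75.8]
red [317. 273.] 2116 topz 118.4 rect [546.9  47.5] [ 9.7 40.9] 1.0 min [542.8  29.6 114.6] max [551.4  67.2 118.9]
yellow [413. 220.] 3331 topz 68.5 rect [620.6  60.1] [109.   15.7] 1.2 min [568.4  52.6  63.4] max [670.8  60.5  69.1]
blue [466.  21.] 4465 topz 82.5 rect [638.7 179.6] [70.4 10.3] 1.1 min [604.8 174.7  77.5] max [669.2 183.9  83.4]
```

Locked: the push dropped 8 N and the key did not move. Opening and lifting.

Request:
{"name": "carry_out", "arguments": {"series": [[[-0.2,0,0,0,0,0,0.6],[-0.2,0,0,0,0,0,2],[-0.2,0,0,0,0,0,4],[-0.2,0,0,0,0,0,4],[-0.2,0,0,0,0,0,4]]]}}

```text
clock: 10.63
eef_pos: [547.6, 49.9, 85.4]
tool_rot: [3.14, -0.0, 1.59]
force: [-0.3, 0.8, 0.7]
width: 39.9
```

Request:
{"name": "carry_out", "arguments": {"series": [[[0,0,-1,0,0,0,4],[0,0,-3,0,0,0,4],[0,0,-6,0,0,0,4],[0,0,-9,0,0,0,4],[0,0,-11,0,0,0,4]]]}}

```text
clock: 11.05
eef_pos: [548.1, 50.2, 198.3]
tool_rot: [3.138, -0.001, 1.59]
force: [0.6, -0.3, 0.0]
width: 40.1
```

Request:
{"name": "carry_out", "arguments": {"series": [[[-3,0,-1,0,0,0,4],[-5,0,-2,0,0,0,4],[-5,0,-2,0,0,0,4],[-5,0,-2,0,0,0,4]]]}}

```text
clock: 11.38
eef_pos: [548.5, -1.6, 216.2]
tool_rot: [3.14, 0.0, 1.587]
force: [-0.1, 1.3, -0.5]
width: 39.6
```

```bash
python3 rel.py;  python3 - <<'E'
from cell import *
from wk import *
s=read_state(); d=get_image("wrist"); d["p"]=s["eef_pos"]; d["r"]=s["tool_rot"]; np.savez("w7.npz",**d); cv2.imwrite("pics/w7.png",d["img"]); report(d)
d=get_image("side"); cv2.imwrite("pics/s7.png",cv2.resize(d["img"][160:280,200:360],None,fx=5,fy=5,interpolation=cv2.INTER_CUBIC)); np.savez("side7.npz",**d)
E
```

```text
clock 11.38 p [548.5  -1.6 216.2] rpy [3.14  0.    1.587] F [-0.11  1.29 -0.53] M [ 0.03 -0.01  0.  ] w 39.6 q [ 0.17  0.52 -0.33  1.82  0.22  0.84 -0.24]
green [416.  75.] 6148 topz 75.6 rect [640.8 105.6] [86.7 87. ] 77.5 min [602.9  68.   73.3] max [678.  143.1  76.1]
red [316. 136.] 610 topz 118.8 rect [546.9  46.9] [ 9.4 40.5] 1.0 min [542.9  28.1 115.8] max [551.6  65.7 119.2]
yellow [389. 124.] 923 topz 69.0 rect [620.5  56.7] [108.4   8.5] 1.4 min [569.1  52.3  66.7] max [670.6  60.3  69.5]
blue [410.   8.] 1164 topz 81.8 rect [639.3 177.6] [66.3  7.5] 3.3 min [613.3 174.5  76.3] max [671.2 181.8  83.3]
blue [317. 279.] 588 topz 70.4 rect [ 550.5 -119.5] [31.3 17. ] 0.1 min [ 536.  -127.2   65.6] max [ 565.  -111.7   71. ]
```

View pics/w7.png

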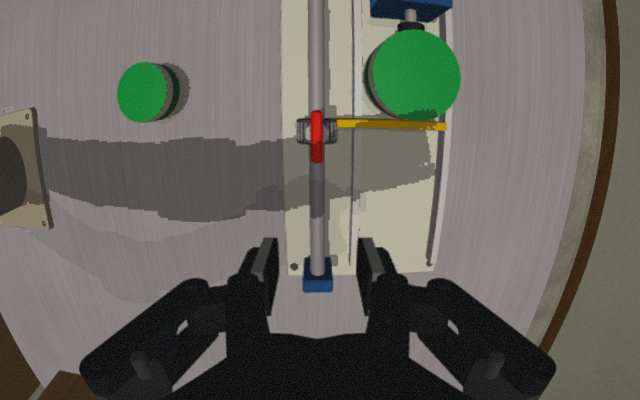

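View pics/s7.png

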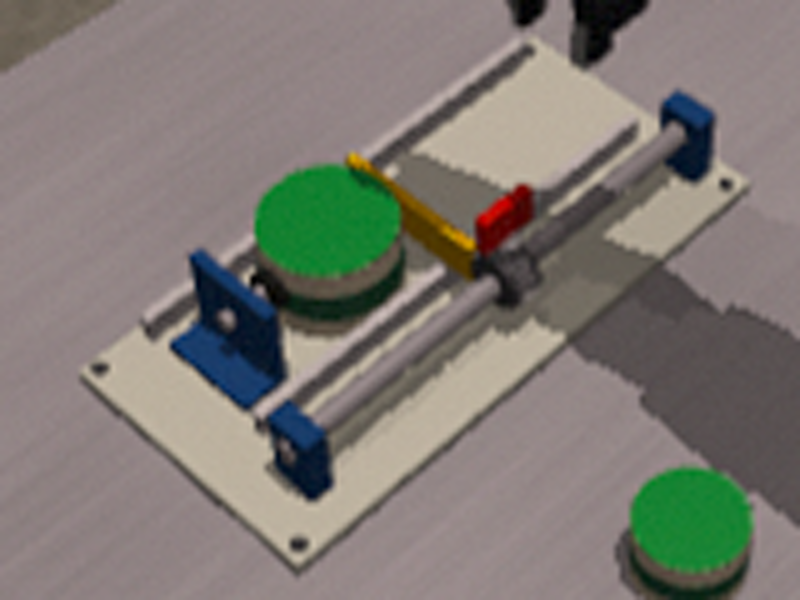

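The tub stands upright between paddle (389,124) and pad (410,28). The key lies along the rod at (316,136) and the gripper is clear. Handing in.

```bash
python3 -c "
from cell import *
print(finish_job())"; python3 rel.py
```

```text
the job is handed in; nothing more can be done
None
the job is handed in; nothing more can be done
```

I set the jig and handed the job in after about 11.4 s of robot time. No verdict is reported, so whether it passed is not confirmed.

**What I did:** I gripped the red key and turned the screw about 1.3 rad loose. Then I slid the collar about 97 mm until the tub reached the pad, feeling for it by the wrist force. I turned the key back to tight while holding the nip, then eased off the push, opened the fingers and lifted clear.

**Last checks:**
- **Screw:** the key lies along the rod at about 1°, so it is tight. When I eased about 8 N of push off before letting go, the collar did not move.
- **Tub:** it stands upright between paddle and pad, with its lid level at about z = 75.5 mm.
- **Robot:** the gripper is clear and the wrist force is about zero.
- **Shaker, jar and carton:** my path stayed above or away from them, but I did not measure their positions again at the end.

**Nip force:** I could not measure this directly, and my two estimates disagree somewhat. The wrist force just before locking gives about 9–12 N. How far the pad was pushed in, judged from the camera, gives about 13–16 N. Both are within the 3–18 N limit, but the camera figure is above the 10 N you asked for.

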